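Set up the dosing beakers and open the safety cap of the descaler

ROBOT

A 7-joint arm with a two-finger parallel gripper is mounted at the origin on a cart in front of the work surface, level with it; the furniture and walls round the work are solid. World frame = base frame: x ahead of the robot, y to its left, z up, the work surface at z = 0. Lengths are in m, angles in rad, forces in N, time in s.
With the tool pointing down it reaches from about 0.425 to 0.925 m from the base axis. Payload 6.8 kg.
Tool frame: the origin (TCP) lies on the centre line of the jaws, within the pads' length; the fingertips stand 19 mm ahead of it and the grasp point (between the pads) is the TCP (bot.tcp_to_tips is the distance from the TCP to the fingertips, in m); x points along the fingers, y is the direction in which the jaws open and shut, and the axes are right-handed (so a half turn about x gives the same grasp; the last joint's range is limited). The gripper opens to 85 mm and grips with 20 to 120 N. Pads are 22 mm wide; open, the fingers measure 114 mm over their backs; the gripper's body (76 mm by 85 mm) begins 54 mm behind the grasp point. The pads swing forward as they close: fully open they stand 13 mm farther back than shut.
Start: joints at [-1.405, 0.477, 0.022, 1.555, -0.011, 1.109, -0.083], TCP at [0.183, 0.65, 0.25] pointing down, gripper open.
Joint ranges: [-2.96, 2.96], [-0.34, 2.1], [-1.41, 1.46], [0.24, 2.44], [-1.37, 4.51], [0.17, 1.92], [-2.96, 2.96]. Speed limits (rad/s): [2.39, 2.39, 3.14, 3.14, 3.14, 3.14, 3.14].

INTERFACE

Orientations are given as a unit quaternion [w, x, y, z].
In Python, from station import status, eyes, bot gives the robot as it stands.
- The arm moves only by the tool apply_moves, never from a script. Its arguments are lists of equal length, an entry for each row: "travel": the shift along the tool's x, y, z in cm, a list of three; "turn": the turn, a rotation vector about the tool's x, y, z in rad, a list of three; "grip": the closure, from 0 (fully open) to 1 (shut). In form: {"travel": [[tx, ty, tz], ...], "turn": [[wx, wy, wz], ...], "grip": [grip, ...]}. A call has 1 to 8 rows; each row shifts and turns the pose as measured when the row begins, along the tool's axes as they then stand; what a row does not reach is not made up. A row lasts 1/12 s, in which the tool goes at most 41.7 mm and 7.16 degrees, less where a joint would pass 70% of its speed; a pose out of reach is approached as far as the arm can. A call is refused whole if a number of a shift passes 4.17 or a number of a turn 0.125, either way. A call with a gripper value outside its range is refused whole. The fingers move at their own pace and stop on an object; "newtons" is the grip in N (left out, the last holds). Time passes only in rows, so rows that do not move let the fingers close. It gives the time, the measured TCP pose, the force and the opening at its end, in the units of the state.
- status.get_obs(): the state, without advancing time (a new reading comes with each control period).
- eyes.read_camera(name): name is "scene" or "top" or "wrist"; returns the picture (420x560x3 uint8, red, green, blue); there is no depth.
- eyes.calibration(name): a dict with "intrinsics" (3x3 intrinsics, pixels), "distortion" ([k1, k2, p1, p2, k3] as OpenCV has them; the pictures are not rectified), "xyz" and "attitude" of the camera in the world; the wrist camera has in their place "T_tool_cam" (4x4, takes a point from camera to tool coordinates, whose origin is the TCP and whose axes are the tool frame's). Camera axes: x right, y down, z forward; pixel columns grow to the right and rows downward; lengths in m; the calibration is good to about 2 mm. A picture is of the moment at which its call begins: read the wrist's pose just before it. calibration takes no time and is no camera call.
- bot.hand_in(): hands the job in, once; it reports no verdict.
Trained networks look in the newest picture that a camera, given by its name, has taken for a name from the list of things; names that differ only in an ending like _2 or _b are one class to them, and where a whole thing is asked for, a point or a joint stands for the part that bears it (a point fixed in the world has none). Each returns a list of dicts, best first, with "score" (0 to 1); they miss things now and then, are a little off and sometimes report something else, mostly with a low value. They report only what shows in the picture. A call takes as long as a camera call. They do not tell look-alikes from the thing itself.
- eyes.masks_of(thing, camera): "region" (420x560 bool, what is visible of it) and "rect" ([left, top, right, bottom] in pixels, round what is visible of it).
The state is a dict: "t": time; "q": joint angles; "joint_vel": joint speeds; "joint_torque": joint torques, N m; "eef_pos": TCP position; "tool_rot": TCP orientation; "contact_force": force on the tool from outside, world axes, zero at the start; "torque": the same for the moment, N m; "gripper_width": opening from 0.0 (shut) to 1.0 (fully open).
Only numpy, scipy, OpenCV 4.12 (cv2) and the standard library are available. Lean on these libraries where they do the work, as an engineer would, in place of code of your own. Each camera call takes 0.05 s, during which the arm holds its last target. There are 200 camera calls.

TASK

Get ready to dose the descaler for the kettle: first nest the three measuring vessels in size order so that drips are caught, the orange middle beaker standing upright in the wide blue bowl on the worktop and the slim green beaker upright inside the orange one. Only then press the red safety cap of the descaler bottle down, twist it anticlockwise while it is pressed until it is free, and lift it straight off; finish while holding the cap in the gripper, still and right way up, about 10 cm straight above where it sat on the bottle. Leave the mug, lemon, shaker, spice jar, onion and teaspoon where they are, and do not tip the beakers over.

Things in the scene. Friction and masses are not known exactly. Their poses are not given: they have to be found in the camera images.
- bottle: white descaler bottle, blue label, fixed in a dark steel holder (98x118 mm); body 84x104 mm, 106 mm high, then a shoulder that narrows to a neck of 26 mm diameter, top 170 mm high (collar of 35 mm diameter at 131 to 135 mm). It cannot move. Origin: centre of the holder's underside on the worktop, on the neck's axis, z up; x, y along the holder's sides
- neck (a point): centre of the top of the bottle's neck, 170 mm above the bottle's origin. Two lugs, 39 mm across, stick out of the neck and lock the cap
- cap: red ribbed round push-and-turn safety cap, white pointer line on top, 50 mm diameter, 34 mm high, 30 g, loose but locked on the neck; origin: centre of its underside, z up, x along the pointer line. When locked its origin is 147 mm above the bottle's (top at 181 mm) and its x is along the bottle's x; it can then neither lift nor turn (0.1 rad of play)
- cap_top (a point): centre of the cap's top, 34 mm above its origin. Pressed down at least 4 mm (aim for 5 to 6 mm; it bottoms hard at 7 mm) and kept down, the cap turns anticlockwise seen from above; it is free at 1.13 rad (from 0.95 to 1.36 rad, where a stop is). Then draw it straight up at that angle: after 15 mm it is clear of the lugs, after 25 mm of the neck
- spring_plug (a joint): travel in m of the spring plug in the neck that pushes the cap up (5 N when locked, about 8 N when pressed): 0 with the cap locked and unpressed, 0.004 when the cap is pressed 4 mm, 0.007 when it bottoms, -0.003 when the cap is off
- bowl_large: large, wide low blue bowl, 96 mm outer diameter, 48 mm tall, 0.35 kg, hollow and open at the top, upright, straight round wall 4 mm thick, floor 5 mm thick; origin: centre of its underside, z up along its axis
- beaker_mid: middle orange beaker, 62 mm outer diameter, 80 mm tall, 0.12 kg, hollow and open at the top, upright, straight round wall 4 mm thick, floor 5 mm thick; origin: centre of its underside, z up along its axis
- beaker_small: small slim green beaker, 40 mm outer diameter, 110 mm tall, 0.08 kg, hollow and open at the top, upright, straight round wall 4 mm thick, floor 5 mm thick; origin: centre of its underside, z up along its axis
- mug: white mug with a teal band, 84x120x91 mm, bystander, to be left where it is; origin under its middle
- lemon: yellow lemon, 78x55x56 mm, bystander, to be left where it is; origin under its middle
- salt_shaker: grey-white shaker, 44 mm across, 90 mm tall, bystander, to be left where it is; origin under its middle
- spice_jar: spice jar with a dark lid, 41 mm across, 105 mm tall, bystander, to be left where it is; origin under its middle
- onion: brown onion, about 75 mm, bystander, to be left where it is; origin under its middle
- teaspoon: steel teaspoon, 130 mm long, bystander, to be left where it is; origin under its middle
There are look-alikes about, which are no part of the job. Leave any purple look-alike of the beaker_mid alone.

How it is judged:
On the way, in this order (a step that is already met when the one before it is completed fails the run):
1. the orange beaker stands in the blue bowl and the green one in the orange one, upright and released (z of beaker_mid in the frame of bowl_large between 0.001 and 0.01 m and horizontal distance between beaker_mid and bowl_large below 0.02 m and angle between each of beaker_mid, beaker_small's own z axis and vertical below 0.15 rad and contact force between each of beaker_mid, beaker_small and the arm below 0.2 N and contact force between each of beaker_mid, beaker_small and the fingers below 0.2 N and z of beaker_small in the frame of beaker_mid between 0.001 and 0.01 m and horizontal distance between beaker_small and beaker_mid below 0.02 m and angle between bowl_large's own z axis and vertical below 0.1 rad and height (world z) of bowl_large below 0.005 m and linear speed of beaker_small below 0.03 m/s), for 0.2 s.
2. the cap is pressed down past its lock (value of joint spring_plug above 0.0035 m and z of cap in the frame of bottle below 0.146 m and angle between the x axis of cap and the x axis of bottle, either way round below 0.3 rad), for 0.05 s.
3. the cap, still on the neck, is twisted to its way out (angle between the x axis of cap and the x axis of bottle, either way round above 0.85 rad and z of cap in the frame of bottle below 0.155 m and horizontal distance between cap and bottle below 0.006 m), for 0.05 s.
At the end, for the whole second after the job is handed in: The cap is held by the fingers, touching nothing else, 50 to 160 mm above its seat, within 40 mm of the bottle's axis, tilted less than 0.35 rad and still; the orange beaker stands on the floor of the blue bowl and the green one on the floor of the orange one, all upright, untouched by the robot (z of beaker_mid in the frame of bowl_large between 0.001 and 0.01 m and horizontal distance between beaker_mid and bowl_large below 0.02 m and angle between each of beaker_mid, beaker_small's own z axis and vertical below 0.15 rad and contact force between each of beaker_mid, beaker_small and the arm below 0.2 N and contact force between each of beaker_mid, beaker_small and the fingers below 0.2 N and z of beaker_small in the frame of beaker_mid between 0.001 and 0.01 m and horizontal distance between beaker_small and beaker_mid below 0.02 m and angle between bowl_large's own z axis and vertical below 0.1 rad and height (world z) of bowl_large below 0.005 m and z of cap in the frame of bottle between 0.197 and 0.307 m and horizontal distance between cap and bottle below 0.04 m and angle between cap's own z axis and vertical below 0.35 rad and linear speed of cap below 0.03 m/s and angular speed of cap below 0.3 rad/s and contact force between cap and the fingers above 0.5 N and contact force between cap and bottle below 0.1 N and contact force between cap and beaker_small below 0.1 N); the arm keeps its last pose, push and grip.
It fails at once if a bystander (mug, lemon, shaker, spice jar, onion, teaspoon) is moved more than 40 mm (distance of any of mug, lemon, salt_shaker, spice_jar, onion, teaspoon from where it was at the start of the episode above 0.04 m).
It fails at once if the bowl or a beaker is tipped over (angle between any of bowl_large, beaker_mid, beaker_small's own z axis and vertical above 0.9 rad).
It also fails if it takes over 67 s, if anything falls off the work surface, if the arm or the gripper's body presses on something with over 40 N, if the wrist force passes 120 N, or if a joint passes its speed limit or range.

## Working session

There is one attempt and no reset: what is moved stays moved. The work goes in short steps, Python scripts to look and compute and a tool call to move; the robot and the scene stay as the last step left them, time stands still between calls to the robot, and variables do not carry over. Pictures are saved under pics/ and viewed, about 8 in all and at most 12, crops included, and the job is handed in when it is done.

Besides the shell and the picture viewer there is one more tool, called after "Emit:" by a JSON object that holds its "api" and its "payload". apply_moves: Moves the arm, as the interface text tells. Its arguments: {"type":"object","properties":{"travel":{"type":"array"},"turn":{"type":"array"},"grip":{"type":"array"},"newtons":{"type":"number"}},"required":["travel","turn","grip"]}

```bash
ls; mkdir -p pics
python3 - <<'E'
from station import status, eyes, bot
import cv2, numpy as np
o=status.get_obs(); print(o, bot.tcp_to_tips)
for n in ("scene","top"):
    im=eyes.read_camera(n); cv2.imwrite(f"pics/{n}0.png",im[:,:,::-1]); 
    c=eyes.calibration(n); print(n,c)
    for t in ("bottle","cap","bowl_large","beaker_mid","beaker_small"):
        for d in eyes.masks_of(t,n)[:3]:
            print(t,round(d["score"],2),[int(v) for v in d["rect"]],d["region"].sum())
print(eyes.calibration("wrist"))
E
```

```text
pics
{'t': 0.0, 'q': array([-1.40511168,  0.47777084,  0.022319  ,  1.5564825 , -0.01149616,
        1.10929552, -0.08307285]), 'joint_vel': array([ 0.00035394, -0.00089355, -0.00150229, -0.00024983,  0.00057022,
        0.00118659, -0.00011862]), 'joint_torque': array([-4.01884399e-04, -5.96457624e+01,  1.60798609e+00, -2.81176829e+01,
        1.25466779e-02,  9.66744090e-03, -3.80907679e-06]), 'eef_pos': array([0.18235177, 0.64930771, 0.24933179]), 'tool_rot': array([ 0.70045205,  0.09582639,  0.70053739, -0.0971164 ]), 'contact_force': array([-0.57625803, -0.23468757, -0.57955341]), 'torque': array([-0.0487299 , -0.01471779, -0.04899387]), 'gripper_width': 0.9947923524027116} 0.019
scene {'intrinsics': array([[447.14191404,   0.        , 282.27848273],
       [  0.        , 447.14191404, 205.13902892],
       [  0.        ,   0.        ,   1.        ]]), 'distortion': array([-0.03804278,  0.        ,  0.        ,  0.        ,  0.        ]), 'xyz': array([ 0.2113171 , -0.60994313,  1.38003554]), 'attitude': array([-0.26702265,  0.93957586, -0.20715906,  0.0546006 ])}
cap 0.77 [294,
[... 757 characters left out ...]
39
beaker_mid 0.57 [123, 199, 155, 226] 554
beaker_small 0.73 [282, 220, 297, 240] 244
{'intrinsics': array([[295.37430076,   0.        , 278.62923125],
       [  0.        , 295.37430076, 208.94638627],
       [  0.        ,   0.        ,   1.        ]]), 'distortion': array([-0.03373173,  0.        ,  0.        ,  0.        ,  0.        ]), 'T_tool_cam': array([[-3.53694385e-04, -3.07360085e-01,  9.51593218e-01,
        -1.23776277e-01],
       [ 9.99999916e-01,  9.05265151e-05,  4.00926137e-04,
         7.82833338e-04],
       [-2.09373110e-04,  9.51593280e-01,  3.07360027e-01,
        -7.85187152e-02],
       [ 0.00000000e+00,  0.00000000e+00,  0.00000000e+00,
         1.00000000e+00]])}
```

Run:
```python
import cv2
a=cv2.imread("pics/top0.png")[60:340,90:490]; cv2.imwrite("pics/t0c.png",cv2.resize(a,(800,560),interpolation=cv2.INTER_CUBIC))
a=cv2.imread("pics/scene0.png")[80:340,150:500]; cv2.imwrite("pics/s0c.png",cv2.resize(a,(800,594),interpolation=cv2.INTER_CUBIC))
```

```text
(no output)
```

View pics/t0c.png

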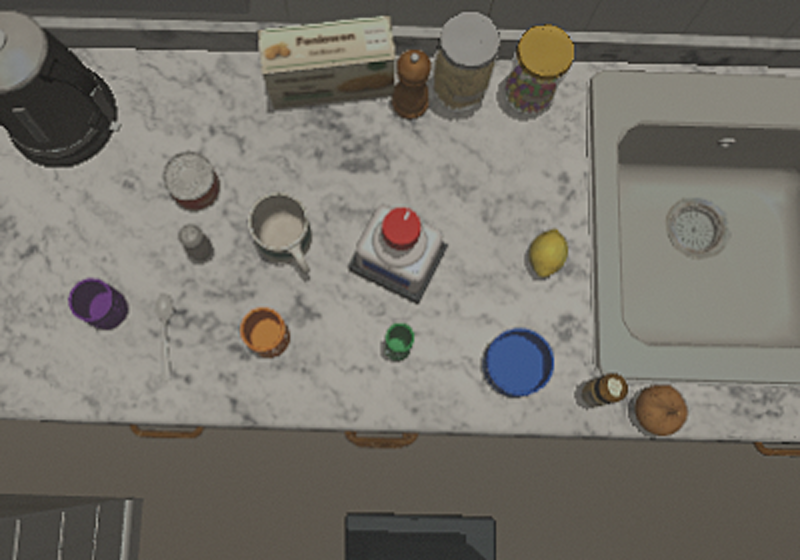

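View pics/s0c.png

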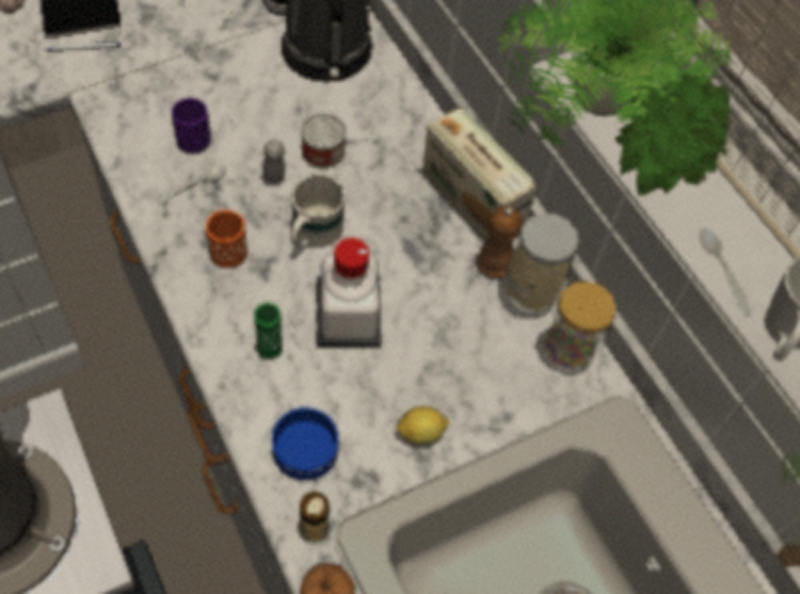

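```bash
cat > h.py <<'E'
import numpy as np, cv2
from scipy.spatial.transform import Rotation as R
from scipy.optimize import least_squares
from station import status, eyes, bot
def quat(q): return R.from_quat([q[1],q[2],q[3],q[0]])
def cam(n,o=None):
    c=eyes.calibration(n)
    if "xyz" in c: T=np.eye(4);T[:3,:3]=quat(c["attitude"]).as_matrix();T[:3,3]=c["xyz"]
    else:
        o=o or status.get_obs(); A=np.eye(4);A[:3,:3]=quat(o["tool_rot"]).as_matrix();A[:3,3]=o["eef_pos"];T=A@c["T_tool_cam"]
    return T,c["intrinsics"],c["distortion"]
def proj(P,C):
    T,K,D=C; Q=np.linalg.inv(T); 
    return cv2.projectPoints(np.asarray(P,float).reshape(-1,3),cv2.Rodrigues(Q[:3,:3])[0],Q[:3,3],K,D)[0][:,0]
def ray(px,C,z):
    T,K,D=C; u=cv2.undistortPoints(np.array([[px]],float),K,D)[0,0]; d=T[:3,:3]@[u[0],u[1],1]; return T[:3,3]+d*(z-T[2,3])/d[2]
th=np.linspace(0,2*np.pi,72)
def cyl(x,y,r,z0,z1):
    return np.vstack([np.c_[x+r*np.cos(th),y+r*np.sin(th),0*th+z] for z in (z0,z1)])
COL={"orange":((4,120,60),(16,255,255)),"green":((50,100,25),(85,255,255)),"blue":((100,120,40),(125,255,255)),"red":((170,120,60),(182,255,255))}
DIM={"orange":(.031,0,.08),"green":(.02,0,.11),"blue":(.048,0,.048),"red":(.025,.147,.181)}
def mask(im,col,near=None,m=30):
    h=cv2.cvtColor(cv2.GaussianBlur(im,(3,3),0),cv2.COLOR_RGB2HSV); h[...,0]=np.where((h[...,0]<4)&(col=="red"),h[...,0]+178,h[...,0])
    k=cv2.inRange(h,np.array(COL[col][0],float),np.array(COL[col][1],float))
    n,l,s,c=cv2.connectedComponentsWithStats(k)
    best=[i for i in range(1,n) if near is None or np.hypot(*(c[i]-near))<m]
    if not best: return None
    i=max(best,key=lambda i:s[i,4]); return s[i]  # left top w h area
def fit(col,obs,x0,dim=None):
    r,z0,z1=dim or DIM[col]
    def f(p):
        e=[]
        for s,C in obs:
            q=proj(cyl(p[0],p[1],r,z0,z1),C); e+=[*(q.min(0)+.0-s[:2]+.5),*(q.max(0)-(s[:2]+s[2:4]-.5))]
        return e
    return least_squares(f,x0,loss="soft_l1")
def goal(x,y,z,yaw=None):
    """delta to go in tool axes (cm, rad); yaw: world direction of jaw axis (tool y), mod pi"""
    o=status.get_obs(); Q=quat(o["tool_rot"]); M=Q.as_matrix()
    d=M.T@(np.array([x,y,z])-o["eef_pos"])*100
    cy=np.arctan2(M[1,1],M[0,1])
    if yaw is None: yaw=cy
    yaw=cy+(yaw-cy+np.pi/2)%np.pi-np.pi/2
    ty=np.array([np.cos(yaw),np.sin(yaw),0]); tx=np.array([0,0,-1.]); N=np.c_[tx,ty,np.cross(tx,ty)]
    rv=R.from_matrix(M.T@N).as_rotvec()
    print("t",round(o["t"],2),"tcp",o["eef_pos"].round(4),"jaw",round(cy,3),"w",round(o["gripper_width"],3),"F",o["contact_force"].round(1),"q7",o["q"][6].round(2))
    print("travel cm",d.round(2),"turn",rv.round(3),"tooly",M[:,1].round(2),"toolz",M[:,2].round(2))
E
python3 - <<'E'
from h import *
px={"orange":((222,226),(250,185)),"green":((289,230),(268,225)),"blue":((349,241),(284,275)),"red":((290,174),(303,192))}
for c,(pt,ps) in px.items():
    obs=[]
    for n,p in (("top",pt),("scene",ps)):
        im=cv2.imread(f"pics/{n}0.png")[:,:,::-1].copy(); s=mask(im,c,p,12)
        print(c,n,s); obs.append((s,cam(n)))
    z=sum(DIM[c][1:])/2
    x0=ray(pt,obs[0][1],DIM[c][2])[:2]
    r=fit(c,obs,x0); print("  both",r.x.round(4),r.fun.round(1)); 
    for o in obs: r=fit(c,[o],x0); print("   one",r.x.round(4),r.fun.round(1))
C=cam("top")
for nm,p,z in (("mug",(231,172),.091),("shaker",(186,179),.09),("lemon",(363,186),.05),("jar",(397,253),.105),("onion",(420,265),.07),("spoon",(173,225),0),("bottle holder corners",(265,193),0),("",(298,210),0),("",(312,180),0)): print(nm,ray(p,C,z).round(3))
g=goal(.4,.3,.25,None)
E
```

```text
orange top [211 214  22  23 382]
orange scene [240 172  17  25 349]
  both [0.4733 0.2767] [-2.2 -0.9  1.3  1.8 -0.5 -0.7  1.2  0.9]
   one [0.4744 0.2749] [-1.5 -1.3  1.9  1.5]
   one [0.4724 0.2778] [-0.8 -0.8  0.9  0.8]
green top [284 229  11   7  49]
green scene [262 214  10  22 146]
  both [0.4618 0.0864] [-2.7 -7.7  1.7  4.9 -1.7 -1.9  1.4  2.3]
   one [0.4475 0.0862] [-2.8 -2.4  1.7  9.8]
   one [0.463  0.0868] [-1.4 -2.1  1.7  2. ]
blue top [334 226  31  32 687]
blue scene [270 259  27  30 651]
  both [ 0.442  -0.0862] [-3.7 -2.1  1.5  1.  -1.8 -1.2  1.1  2.1]
   one [ 0.4406 -0.0883] [-3.  -1.6  2.2  1.5]
   one [ 0.4441 -0.0846] [-1.4 -1.8  1.4  1.4]
red top [281 164  19  20 276]
red scene [296 184  15  18 201]
  both [0.5971 0.0889] [-0.5 -0.8  0.1  1.3 -0.2 -0.1  0.6  0.5]
   one [0.5978 0.0885] [-0.3 -1.   0.3  1. ]
   one [0.5968 0.0898] [-0.4 -0.3  0.4  0.3]
mug [0.619 0.252 0.091]
shaker [0.595 0.377 0.09 ]
lemon [ 0.601 -0.127  0.05 ]
jar [ 0.404 -0.204  0.105]
onion [ 0.377 -0.277  0.07 ]
spoon [0.477 0.426 0.   ]
bottle holder corners [0.583 0.157 0.   ]
 [0.534 0.057 0.   ]
 [0.628 0.017 0.   ]
t 0.6 tcp [0.1825 0.6499 0.2503] jaw 1.297 w 0.999 F [-0.1  0.1 -0.7] q7 -0.08
travel cm [ 3.00e-02 -2.78e+01  3.04e+01] turn [ 0. -0. -0.] tooly [0.27 0.96 0.  ] toolz [ 0.96 -0.27 -0.  ]
```

Emit:
{"api": "apply_moves", "payload": {"travel": [[0, -2.33, 3.16], [0, -2.33, 3.16], [0, -2.33, 3.16], [0, -2.33, 3.16], [0, -2.33, 3.16], [0, -2.33, 3.16], [0, -2.33, 3.16], [0, -2.33, 3.16]], "turn": [[0, 0, 0], [0, 0, 0], [0, 0, 0], [0, 0, 0], [0, 0, 0], [0, 0, 0], [0, 0, 0], [0, 0, 0]], "grip": [0, 0, 0, 0, 0, 0, 0, 0], "newtons": 30}}

```text
t: 1.27
eef_pos: [0.3739, 0.4028, 0.2485]
tool_rot: [0.7, 0.092, 0.703, -0.087]
contact_force: [0.7, 0.9, 0.5]
gripper_width: 1.003
```

```bash
python3 -c "
from h import *
goal(.473,.277,.25,1.297)"
```

```text
t 1.27 tcp [0.3739 0.4028 0.2485] jaw 1.317 w 1.003 F [0.7 0.9 0.5] q7 0.42
travel cm [-0.29 -9.69 12.74] turn [ 0.02  -0.006 -0.006] tooly [0.25 0.97 0.01] toolz [ 0.97 -0.25 -0.01]
```

Emit:
{"api": "apply_moves", "payload": {"travel": [[-0.1, -2.4, 3.2], [-0.1, -2.4, 3.2], [0, -2.4, 3.2], [0, -2.4, 3.1], [0, 0, 0], [0, 0, 0]], "turn": [[0.02, -0.006, -0.006], [0, 0, 0], [0, 0, 0], [0, 0, 0], [0, 0, 0], [0, 0, 0]], "grip": [0, 0, 0, 0, 0, 0]}}

```text
t: 1.77
eef_pos: [0.4806, 0.2603, 0.2525]
tool_rot: [0.702, 0.102, 0.698, -0.102]
contact_force: [-0.5, 1.4, -0.5]
gripper_width: 1.003
```

```bash
cat > w.py <<'E'
import sys
from h import *
col,x,y,out=sys.argv[1],float(sys.argv[2]),float(sys.argv[3]),sys.argv[4]
o=status.get_obs(); C=cam("wrist",o); im=eyes.read_camera("wrist"); cv2.imwrite(f"pics/{out}.png",im[:,:,::-1])
zz=float(sys.argv[5]) if len(sys.argv)>5 else 0
r,z0,z1=DIM[col]; d=(r,z0+zz,z1+zz)
p=proj([[x,y,(d[1]+d[2])/2]],C)[0]; s=mask(im,col,p,80); print("pred",p.round(),"mask",s)
f=fit(col,[(s,C)],[x,y],d); print(col,f.x.round(4),f.fun.round(1))
th_={"orange":"beaker_mid","green":"beaker_small","blue":"bowl_large","red":"cap"}[col]
for q in eyes.masks_of(th_,"wrist")[:3]:
    b=q["rect"]; s=np.array([b[0],b[1],b[2]-b[0],b[3]-b[1]]); f2=fit(col,[(s,C)],[x,y],d); print("net",round(q["score"],2),np.round(b),f2.x.round(4),f2.fun.round(1))
goal(*f.x,.25,1.297)
E
python3 w.py orange .473 .277 w1
```

```text
pred [290. 173.] mask [ 260  143   60   66 3038]
orange [0.4719 0.2757] [-0.3 -0.6  0.3  0.6]
net 0.79 [459. 110. 560. 175.] [0.5038 0.5201] [-2.2  1.5  1.1 -0.9]
net 0.59 [255. 142. 319. 211.] [0.4717 0.2726] [ 1.6  1.2 -1.6 -1.1]
net 0.34 [107. 380. 143. 412.] [ 0.7769 -0.0634] [-1.9 -1.7 22.5 41.6]
t 1.87 tcp [0.4801 0.2611 0.2524] jaw 1.283 w 0.995 F [-0.6  0.5  0.1] q7 0.73
travel cm [ 0.24  1.17 -1.19] turn [-0.014  0.006 -0.001] tooly [0.28 0.96 0.  ] toolz [ 0.96 -0.28  0.01]
```

```bash
python3 -c "
import cv2
a=cv2.imread('pics/w1.png')[60:360,140:460]; cv2.imwrite('pics/w1c.png',cv2.resize(a,(640,600)))"
```

```text
(no output)
```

View pics/w1c.png

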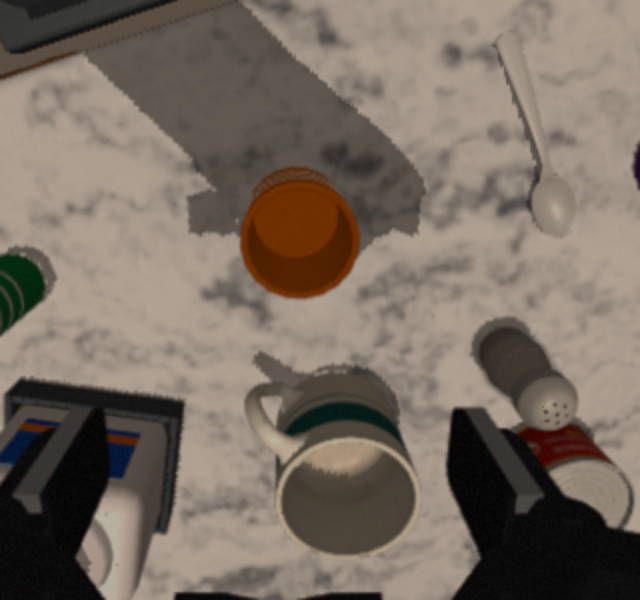

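Emit:
{"api": "apply_moves", "payload": {"travel": [[1.5, 1.15, -1.2], [4, 0, 0], [4, 0, 0], [0, 0, 0]], "turn": [[-0.014, 0.006, 0], [0, 0, 0], [0, 0, 0], [0, 0, 0]], "grip": [0, 0, 0, 0]}}

```text
t: 2.2
eef_pos: [0.4707, 0.2843, 0.158]
tool_rot: [0.702, 0.097, 0.699, -0.09]
contact_force: [-1.9, -0.5, -0.4]
gripper_width: 1.0
```

```bash
python3 -c "
from h import *
goal(.472,.2755,.07,1.297)"
```

```text
t 2.2 tcp [0.4707 0.2843 0.158 ] jaw 1.307 w 1.0 F [-1.9 -0.5 -0.4] q7 0.74
travel cm [ 8.79 -0.9   0.33] turn [ 0.009  0.003 -0.01 ] tooly [0.26 0.97 0.01] toolz [ 0.97 -0.26  0.  ]
```

Emit:
{"api": "apply_moves", "payload": {"travel": [[1, -0.8, 0.3], [3, 0, 0], [0, 0, 0]], "turn": [[0.009, 0.003, -0.01], [0, 0, 0], [0, 0, 0]], "grip": [0, 0, 0]}}

```text
t: 2.45
eef_pos: [0.4704, 0.2793, 0.1189]
tool_rot: [0.701, 0.095, 0.701, -0.094]
contact_force: [-1.1, -0.9, -0.6]
gripper_width: 0.999
```

```bash
python3 -c "
from h import *
goal(.472,.2755,.07,1.297)"
```

```text
t 2.45 tcp [0.4704 0.2793 0.1189] jaw 1.303 w 0.999 F [-1.1 -0.9 -0.6] q7 0.75
travel cm [ 4.88 -0.33  0.25] turn [ 0.006 -0.001 -0.001] tooly [0.26 0.96 0.  ] toolz [ 0.96 -0.26 -0.  ]
```

Emit:
{"api": "apply_moves", "payload": {"travel": [[1.5, -0.3, 0.2], [3.3, 0, 0], [0, 0, 0], [0, 0, 0], [0, 0, 0], [0, 0, 0], [0, 0, 0], [0, 0, 0]], "turn": [[0.006, 0, 0], [0, 0, 0], [0, 0, 0], [0, 0, 0], [0, 0, 0], [0, 0, 0], [0, 0, 0], [0, 0, 0]], "grip": [0, 0, 0, 1, 1, 1, 1, 1], "newtons": 30}}

```text
t: 3.12
eef_pos: [0.478, 0.2807, 0.085]
tool_rot: [0.704, 0.1, 0.697, -0.092]
contact_force: [0.2, 0.6, -1.0]
gripper_width: 0.721
```

```bash
python3 -c "
from h import *
goal(.472,.2755,.07,1.297)"
```

```text
t 3.12 tcp [0.478  0.2807 0.085 ] jaw 1.297 w 0.721 F [ 0.2  0.6 -1. ] q7 0.76
travel cm [ 1.48 -0.68 -0.45] turn [ 0.     0.008 -0.012] tooly [0.27 0.96 0.01] toolz [ 0.96 -0.27  0.01]
```

Emit:
{"api": "apply_moves", "payload": {"travel": [[0, 0, 0], [0, 0, 0], [0, 0, 0], [0.5, 0, 0], [0.5, 0, 0], [0.5, 0, 0], [0, 0, 0]], "turn": [[0, 0, 0], [0, 0, 0], [0, 0, 0], [0, 0.004, -0.006], [0, 0, 0], [0, 0, 0], [0, 0, 0]], "grip": [0, 0, 0, 0, 0, 0, 0]}}

```text
t: 3.7
eef_pos: [0.4796, 0.2824, 0.0713]
tool_rot: [0.703, 0.099, 0.698, -0.093]
contact_force: [0.4, -0.4, -0.3]
gripper_width: 1.001
```

```bash
python3 -c "
from h import *
goal(.472,.2755,.07,1.297)"
```

```text
t 3.7 tcp [0.4796 0.2824 0.0713] jaw 1.298 w 1.001 F [ 0.4 -0.4 -0.3] q7 0.77
travel cm [ 0.12 -0.87 -0.55] turn [ 0.001  0.006 -0.01 ] tooly [0.27 0.96 0.01] toolz [ 0.96 -0.27  0.01]
```

Emit:
{"api": "apply_moves", "payload": {"travel": [[0.1, 0, -0.5], [0, 0, 0], [0, 0, 0], [0, 0, 0], [0, 0, 0], [0, 0, 0]], "turn": [[0, 0.006, -0.01], [0, 0, 0], [0, 0, 0], [0, 0, 0], [0, 0, 0], [0, 0, 0]], "grip": [0, 0, 1, 1, 1, 1], "newtons": 40}}

```text
t: 4.2
eef_pos: [0.4735, 0.283, 0.0694]
tool_rot: [0.7, 0.095, 0.701, -0.097]
contact_force: [-0.5, 0.2, -0.6]
gripper_width: 0.719
```

```bash
python3 -c "
from h import *
goal(.472,.2755,.07,1.297)
goal(.442,-.086,.18,1.297)"
```

```text
t 4.2 tcp [0.4735 0.283  0.0694] jaw 1.298 w 0.719 F [-0.5  0.2 -0.6] q7 0.76
travel cm [-0.06 -0.76  0.05] turn [ 0.001 -0.002  0.004] tooly [ 0.27  0.96 -0.  ] toolz [ 0.96 -0.27 -0.  ]
t 4.2 tcp [0.4735 0.283  0.0694] jaw 1.298 w 0.719 F [-0.5  0.2 -0.6] q7 0.76
travel cm [-10.94 -36.42   6.9 ] turn [ 0.001 -0.002  0.004] tooly [ 0.27  0.96 -0.  ] toolz [ 0.96 -0.27 -0.  ]
```

Emit:
{"api": "apply_moves", "payload": {"travel": [[-2, 0, 0], [-3.9, 0, 0], [-3.9, 0, 0], [-3.9, 0, 0], [-3.5, 0, 0], [0, -3.9, 0.7], [0, -3.9, 0.7], [0, -3.9, 0.7]], "turn": [[0, 0, 0], [0, 0, 0], [0, 0, 0], [0, 0, 0], [0, 0, 0], [0, 0, 0], [0, 0, 0], [0, 0, 0]], "grip": [1, 1, 1, 1, 1, 1, 1, 1]}}

```text
t: 4.87
eef_pos: [0.462, 0.172, 0.2493]
tool_rot: [0.701, 0.091, 0.702, -0.091]
contact_force: [1.1, -0.0, -1.4]
gripper_width: 0.721
```

```bash
python3 -c "
from h import *
goal(.442,-.086,.24,1.297)"
```

```text
t 4.87 tcp [0.462  0.172  0.2493] jaw 1.314 w 0.721 F [ 1.1 -0.  -1.4] q7 0.89
travel cm [  0.94 -25.46   4.63] turn [ 0.017 -0.002  0.001] tooly [ 0.25  0.97 -0.  ] toolz [ 0.97 -0.25 -0.  ]
```

Emit:
{"api": "apply_moves", "payload": {"travel": [[0, -4, 0.72], [0, -4, 0.72], [0, -4, 0.72], [0, -3.5, 0.7], [0, 0, 0], [0, 0, 0]], "turn": [[0.017, 0, 0], [0, 0, 0], [0, 0, 0], [0, 0, 0], [0, 0, 0], [0, 0, 0]], "grip": [1, 1, 1, 1, 1, 1]}}

```text
t: 5.37
eef_pos: [0.4442, -0.0002, 0.2501]
tool_rot: [0.7, 0.101, 0.699, -0.1]
contact_force: [0.6, 0.6, -1.2]
gripper_width: 0.721
```

```bash
python3 w.py blue .442 -.086 w2
```

```text
pred [210. 199.] mask [ 165  163   84   80 4946]
blue [ 0.4457 -0.0887] [-1.  -1.6  1.3  3.8]
net 0.7 [164. 159. 251. 240.] [ 0.4407 -0.0864] [ 0.1 -1.8 -0.1  2.3]
t 5.47 tcp [0.4444 0.0008 0.25  ] jaw 1.287 w 0.72 F [ 0.   0.  -2.2] q7 1.19
travel cm [-0.   -8.56  2.63] turn [-0.01   0.001 -0.001] tooly [0.28 0.96 0.  ] toolz [ 0.96 -0.28  0.  ]
```

View pics/w2.png

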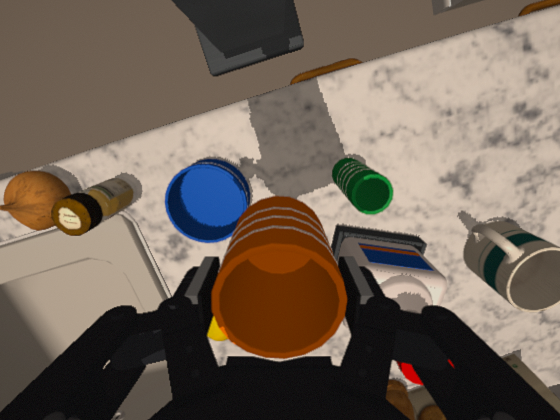

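Emit:
{"api": "apply_moves", "payload": {"travel": [[0, -2.9, 0.8], [0, -2.8, 0.8], [0, -2.8, 0.8], [3, 0, 0], [3, 0, 0], [3, 0, 0], [0, 0, 0]], "turn": [[-0.01, 0, 0], [0, 0, 0], [0, 0, 0], [0, 0, 0], [0, 0, 0], [0, 0, 0], [0, 0, 0]], "grip": [1, 1, 1, 1, 1, 1, 1]}}

```text
t: 6.05
eef_pos: [0.4519, -0.0802, 0.159]
tool_rot: [0.705, 0.09, 0.698, -0.088]
contact_force: [-0.6, 0.0, -1.4]
gripper_width: 0.72
```

```bash
python3 -c "
from h import *
goal(.443,-.087,.075,1.297)"
```

```text
t 6.05 tcp [ 0.4519 -0.0802  0.159 ] jaw 1.318 w 0.72 F [-0.6  0.  -1.4] q7 1.53
travel cm [ 8.39 -0.92 -0.77] turn [ 0.021  0.01  -0.005] tooly [0.25 0.97 0.01] toolz [ 0.97 -0.25  0.01]
```

Emit:
{"api": "apply_moves", "payload": {"travel": [[0, -0.9, -0.7], [2, 0, -0.1], [0, 0, 0]], "turn": [[0.021, 0.01, -0.005], [0, 0, 0], [0, 0, 0]], "grip": [1, 1, 1]}}

```text
t: 6.3
eef_pos: [0.4425, -0.0847, 0.1401]
tool_rot: [0.7, 0.095, 0.702, -0.095]
contact_force: [-1.5, 0.6, -1.8]
gripper_width: 0.724
```

```bash
python3 -c "
from h import *
goal(.443,-.087,.075,1.297)"
```

```text
t 6.3 tcp [ 0.4425 -0.0847  0.1401] jaw 1.3 w 0.724 F [-1.5  0.6 -1.8] q7 1.54
travel cm [ 6.51 -0.2   0.13] turn [ 0.003 -0.003  0.001] tooly [ 0.27  0.96 -0.  ] toolz [ 0.96 -0.27 -0.  ]
```

Emit:
{"api": "apply_moves", "payload": {"travel": [[2, -0.1, 0], [2, 0, 0], [0.8, 0, 0], [0, 0, 0]], "turn": [[0, 0, 0], [0, 0, 0], [0, 0, 0], [0, 0, 0]], "grip": [1, 1, 1, 1]}}

```text
t: 6.63
eef_pos: [0.4468, -0.0843, 0.0978]
tool_rot: [0.703, 0.096, 0.699, -0.094]
contact_force: [-0.6, -0.1, -0.5]
gripper_width: 0.719
```

```bash
python3 -c "
from h import *
goal(.443,-.087,.075,1.297)"
```

```text
t 6.63 tcp [ 0.4468 -0.0843  0.0978] jaw 1.302 w 0.719 F [-0.6 -0.1 -0.5] q7 1.6
travel cm [ 2.27 -0.37 -0.31] turn [ 0.005  0.005 -0.004] tooly [0.27 0.96 0.  ] toolz [ 0.96 -0.27  0.  ]
```

Emit:
{"api": "apply_moves", "payload": {"travel": [[0.9, -0.3, -0.3], [0.7, 0, -0.1], [0.5, 0, -0.05], [0, 0, 0]], "turn": [[0.005, 0.005, -0.004], [0, 0, 0], [0, 0, 0], [0, 0, 0]], "grip": [1, 1, 1, 1]}}

```text
t: 6.97
eef_pos: [0.4442, -0.0858, 0.0792]
tool_rot: [0.702, 0.097, 0.699, -0.096]
contact_force: [0.4, 0.1, -2.1]
gripper_width: 0.719
```

```bash
python3 -c "
from h import *
goal(.443,-.087,.075,1.297)"
```

```text
t 6.97 tcp [ 0.4442 -0.0858  0.0792] jaw 1.297 w 0.719 F [ 0.4  0.1 -2.1] q7 1.62
travel cm [ 0.42 -0.15 -0.08] turn [-0.     0.005 -0.002] tooly [0.27 0.96 0.  ] toolz [ 0.96 -0.27  0.  ]
```

Emit:
{"api": "apply_moves", "payload": {"travel": [[0.4, -0.1, -0.1], [0.1, 0, 0], [0, 0, 0], [0, 0, 0], [0, 0, 0], [-1, 0, 0], [-3, 0, 0], [-3, 0, 0]], "turn": [[0, 0.005, -0.002], [0, 0, 0], [0, 0, 0], [0, 0, 0], [0, 0, 0], [0, 0, 0], [0, 0, 0], [0, 0, 0]], "grip": [1, 1, 0.1, 0, 0, 0, 0, 0]}}

```text
t: 7.63
eef_pos: [0.4403, -0.0868, 0.1435]
tool_rot: [0.697, 0.096, 0.704, -0.098]
contact_force: [1.4, -0.5, 0.4]
gripper_width: 1.0
```

```bash
python3 -c "
from h import *
goal(.462,.0865,.25,1.297)"
```

```text
t 7.63 tcp [ 0.4403 -0.0868  0.1435] jaw 1.296 w 1.0 F [ 1.4 -0.5  0.4] q7 1.53
travel cm [-10.7   17.22  -2.72] turn [-0.001 -0.009  0.004] tooly [ 0.27  0.96 -0.  ] toolz [ 0.96 -0.27 -0.01]
```

Emit:
{"api": "apply_moves", "payload": {"travel": [[-3.6, 0, 0], [-3.6, 0, 0], [-3.6, 0, 0], [0, 4, -0.65], [0, 4, -0.65], [0, 4, -0.65], [0, 0, 0], [0, 0, 0]], "turn": [[0, -0.009, 0.004], [0, 0, 0], [0, 0, 0], [0, 0, 0], [0, 0, 0], [0, 0, 0], [0, 0, 0], [0, 0, 0]], "grip": [0, 0, 0, 0, 0, 0, 0, 0]}}

```text
t: 8.3
eef_pos: [0.4585, 0.0348, 0.2725]
tool_rot: [0.707, 0.103, 0.692, -0.098]
contact_force: [-0.1, -1.4, -0.2]
gripper_width: 0.999
```

```bash
python3 w.py green .462 .0865 w3; python3 w.py orange .443 -.087 w3b .005;  python3 w.py blue .443 -.087 w3c
```

```text
pred [319. 170.] mask [ 306  158   40   42 1275]
green [0.4621 0.0858] [ -7.3 -10.3   1.1   1.6]
net 0.8 [295. 148. 344. 198.] [0.458  0.0829] [ 0.8 -2.2 -0.5  1. ]
t 8.4 tcp [0.4584 0.0341 0.272 ] jaw 1.283 w 1.0 F [ 0.7 -0.3  0. ] q7 1.11
travel cm [ 2.23  5.05 -1.16] turn [-0.014  0.02  -0.01 ] tooly [0.28 0.96 0.01] toolz [ 0.96 -0.28  0.02]
pred [178. 194.] mask [ 141  168   69   65 3235]
orange [ 0.4475 -0.0876] [-0.8 -1.1  1.2  1.1]
net 0.71 [139. 168. 213. 237.] [ 0.4498 -0.0885] [ 0.9  1.2 -1.5 -1.2]
t 8.5 tcp [0.4581 0.0326 0.2715] jaw 1.281 w 0.998 F [-0.2 -0.4 -0.4] q7 1.11
travel cm [  2.08 -11.85   2.38] turn [-0.016  0.019 -0.009] tooly [0.29 0.96 0.01] toolz [ 0.96 -0.29  0.02]
pred [184. 190.] mask [ 140  151   83   78 1801]
blue [ 0.4419 -0.0873] [-1.1 -1.3  1.4  2.1]
net 0.8 [140. 149. 226. 227.] [ 0.4399 -0.0846] [-0.  -1.6  0.   2.1]
net 0.3 [347. 299. 384. 357.] [0.7315 0.0711] [-28.7  -1.4   2.4  11.5]
t 8.6 tcp [0.4581 0.0324 0.2713] jaw 1.28 w 1.002 F [-0.1  0.   0.6] q7 1.11
travel cm [  2.05 -11.95   1.84] turn [-0.017  0.019 -0.009] tooly [0.29 0.96 0.01] toolz [ 0.96 -0.29  0.02]
```

View pics/w3.png

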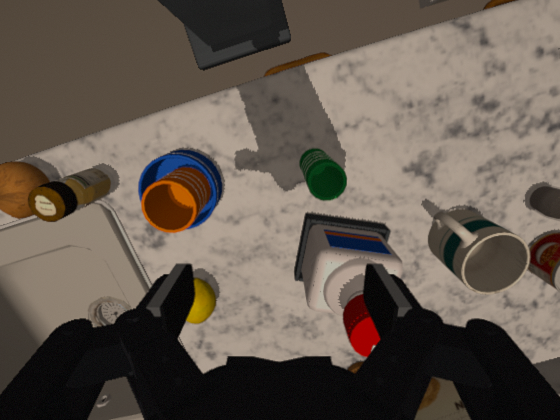

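Emit:
{"api": "apply_moves", "payload": {"travel": [[0, 2.5, -0.7], [0, 2.5, -0.7], [4, 0, 0], [4, 0, 0], [3, 0, 0], [0, 0, 0]], "turn": [[-0.017, 0.019, -0.009], [0, 0, 0], [0, 0, 0], [0, 0, 0], [0, 0, 0], [0, 0, 0]], "grip": [0, 0, 0, 0, 0, 0]}}

```text
t: 9.1
eef_pos: [0.4619, 0.0812, 0.1602]
tool_rot: [0.702, 0.102, 0.698, -0.099]
contact_force: [-0.5, 0.7, -0.6]
gripper_width: 1.001
```

```bash
python3 -c "
from h import *
goal(.459,.084,.1,1.297)"
```

```text
t 9.1 tcp [0.4619 0.0812 0.1602] jaw 1.286 w 1.001 F [-0.5  0.7 -0.6] q7 1.1
travel cm [ 6.02  0.16 -0.38] turn [-0.011  0.005 -0.004] tooly [0.28 0.96 0.  ] toolz [ 0.96 -0.28  0.  ]
```

Emit:
{"api": "apply_moves", "payload": {"travel": [[1, 0.1, -0.4], [2, 0, -0.1], [2, 0, -0.1], [0.9, 0, 0], [0, 0, 0]], "turn": [[-0.011, 0.005, -0.004], [0, 0, 0], [0, 0, 0], [0, 0, 0], [0, 0, 0]], "grip": [0, 0, 0, 0, 0]}}

```text
t: 9.52
eef_pos: [0.4588, 0.082, 0.1026]
tool_rot: [0.701, 0.098, 0.699, -0.098]
contact_force: [0.4, -1.0, 0.8]
gripper_width: 0.996
```

```bash
python3 -c "
from h import *
goal(.459,.084,.1,1.297)"
```

```text
t 9.52 tcp [0.4588 0.082  0.1026] jaw 1.293 w 0.996 F [ 0.4 -1.   0.8] q7 1.15
travel cm [ 0.26  0.19 -0.04] turn [-0.004  0.002 -0.001] tooly [0.27 0.96 0.  ] toolz [ 0.96 -0.27  0.  ]
```

Emit:
{"api": "apply_moves", "payload": {"travel": [[0.2, 0.15, 0], [0, 0, 0], [0, 0, 0], [0, 0, 0], [0, 0, 0], [0, 0, 0], [0, 0, 0], [0, 0, 0]], "turn": [[-0.004, 0.002, 0], [0, 0, 0], [0, 0, 0], [0, 0, 0], [0, 0, 0], [0, 0, 0], [0, 0, 0], [0, 0, 0]], "grip": [0, 0.3, 0.4, 0.5, 0.6, 0.8, 1, 1], "newtons": 30}}

```text
t: 10.18
eef_pos: [0.4631, 0.0843, 0.1061]
tool_rot: [0.703, 0.098, 0.698, -0.095]
contact_force: [0.4, 0.3, -1.1]
gripper_width: 0.463
```

```bash
python3 -c "
from h import *
goal(.446,-.087,.26,1.297)"
```

```text
t 10.18 tcp [0.4631 0.0843 0.1061] jaw 1.297 w 0.463 F [ 0.4  0.3 -1.1] q7 1.16
travel cm [-15.47 -16.86   3.09] turn [ 0.     0.007 -0.006] tooly [0.27 0.96 0.01] toolz [ 0.96 -0.27  0.01]
```

Emit:
{"api": "apply_moves", "payload": {"travel": [[-2, 0, 0], [-4, 0, 0], [-4, 0, 0], [-4, 0, 0], [0, -4, 0.72], [0, -4, 0.72], [0, 0, 0], [0, 0, 0]], "turn": [[0, 0.007, -0.006], [0, 0, 0], [0, 0, 0], [0, 0, 0], [0, 0, 0], [0, 0, 0], [0, 0, 0], [0, 0, 0]], "grip": [1, 1, 1, 1, 1, 1, 1, 1]}}

```text
t: 10.85
eef_pos: [0.4544, 0.0013, 0.2534]
tool_rot: [0.7, 0.094, 0.701, -0.096]
contact_force: [-0.1, 1.1, -2.5]
gripper_width: 0.464
```

```bash
python3 w.py orange .446 -.087 w4 .005; python3 w.py blue .443 -.087 w4b; python3 -c "
from h import *
C=cam('wrist'); im=cv2.imread('pics/w4.png')[:,:,::-1].copy(); o=status.get_obs()
M=quat(o['tool_rot']).as_matrix()
p=proj([o['eef_pos']],C)[0]; s=mask(im,'green',p,90); print(p,s)
# fit held beaker: tool y,z offset, height of the bottom below the TCP
def f(v):
    c=np.vstack([np.c_[0*th+h,v[0]+.02*np.cos(th),v[1]+.02*np.sin(th)] for h in (v[2],v[2]-.11)])
    q=proj(c@M.T+o['eef_pos'],C); return [*(q.min(0)-s[:2]+.5),*(q.max(0)-(s[:2]+s[2:4]-.5))]
r=least_squares(f,[0,0,.1]); print('held y,z,bottom',r.x.round(4),r.fun.round(1))
goal(.446,-.087,.26,1.297)"
```

```text
pred [204. 198.] mask [ 167  169   68   68 3417]
orange [ 0.4479 -0.0866] [-0.8 -1.1  1.2  1. ]
net 0.89 [164. 170. 237. 239.] [ 0.4494 -0.0886] [ 1.1 -0.5 -2.2  0.4]
t 10.95 tcp [0.4543 0.0018 0.253 ] jaw 1.303 w 0.464 F [ 0.1 -0.7 -0.8] q7 1.21
travel cm [ 0.32 -8.69  1.73] turn [ 0.006 -0.001  0.003] tooly [ 0.26  0.96 -0.  ] toolz [ 0.96 -0.27 -0.  ]
pred [207. 192.] mask [ 162  151   85   80 1923]
blue [ 0.4416 -0.0865] [-0.9 -1.6  1.2  3.5]
net 0.79 [163. 151. 249. 229.] [ 0.4417 -0.085 ] [-0.5 -2.   0.6  5.3]
net 0.61 [  0. 163.  66. 220.] [ 0.4015 -0.2848] [-2.8 -1.6 33.5 24.1]
t 11.05 tcp [0.4543 0.0031 0.2526] jaw 1.305 w 0.462 F [ 0.4  0.3 -0.6] q7 1.21
travel cm [ 0.29 -8.98  1.13] turn [ 0.008 -0.002  0.004] tooly [ 0.26  0.96 -0.  ] toolz [ 0.96 -0.26 -0.  ]
[276.88564101 285.08733839] [ 236  233   86   90 6053]
held y,z,bottom [0.0008 0.0451 0.1554] [ 13.4 -10.9 -13.4   7.6]
t 11.05 tcp [0.4543 0.0031 0.2526] jaw 1.305 w 0.462 F [ 0.4  0.3 -0.6] q7 1.21
travel cm [-0.71 -8.92  1.56] turn [ 0.008 -0.002  0.004] tooly [ 0.26  0.96 -0.  ] toolz [ 0.96 -0.26 -0.  ]
```

View pics/w4.png

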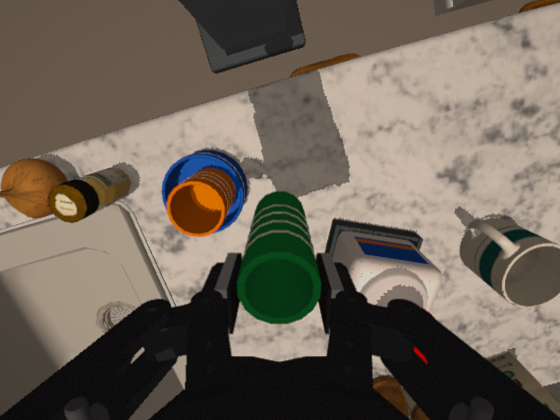

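```bash
python3 -c "
from h import *
C=cam('wrist'); o=status.get_obs(); M=quat(o['tool_rot']).as_matrix(); s=np.array([236,192,86,131])
def f(v):
    c=np.vstack([np.c_[0*th+h,v[0]+.02*np.cos(th),v[1]+.02*np.sin(th)] for h in (v[2],v[2]-.11)])
    q=proj(c@M.T+o['eef_pos'],C); return [*(q.min(0)-s[:2]+.5),*(q.max(0)-(s[:2]+s[2:4]-.5))]
r=least_squares(f,[0,0,.1]); print('held y,z,bottom',r.x.round(4),r.fun.round(1))
goal(.447,-.087,.26,1.297)"
```

```text
held y,z,bottom [0.0008 0.0006 0.108 ] [ 1.  -1.1 -1.   0.7]
t 11.05 tcp [0.4543 0.0031 0.2526] jaw 1.305 w 0.462 F [ 0.4  0.3 -0.6] q7 1.21
travel cm [-0.71 -8.89  1.66] turn [ 0.008 -0.002  0.004] tooly [ 0.26  0.96 -0.  ] toolz [ 0.96 -0.26 -0.  ]
```

Emit:
{"api": "apply_moves", "payload": {"travel": [[0, -3, 0.5], [0, -3, 0.5], [0, -2.9, 0.4], [2, 0, 0], [1, 0, 0], [0, 0, 0], [0, 0, 0]], "turn": [[0.008, -0.002, 0.004], [0, 0, 0], [0, 0, 0], [0, 0, 0], [0, 0, 0], [0, 0, 0], [0, 0, 0]], "grip": [1, 1, 1, 1, 1, 1, 1]}}

```text
t: 11.63
eef_pos: [0.4452, -0.0816, 0.2193]
tool_rot: [0.7, 0.091, 0.703, -0.091]
contact_force: [0.2, -0.5, -0.8]
gripper_width: 0.465
```

```bash
python3 -c "
from h import *
goal(.447,-.087,.117,1.297)"
```

```text
t 11.63 tcp [ 0.4452 -0.0816  0.2193] jaw 1.313 w 0.465 F [ 0.2 -0.5 -0.8] q7 1.46
travel cm [10.23 -0.46  0.35] turn [ 0.016 -0.004  0.001] tooly [ 0.25  0.97 -0.  ] toolz [ 0.97 -0.25 -0.  ]
```

Emit:
{"api": "apply_moves", "payload": {"travel": [[0, -0.4, 0.25], [1, 0, 0], [0, 0, 0]], "turn": [[0.016, -0.004, 0.001], [0, 0, 0], [0, 0, 0]], "grip": [1, 1, 1]}}

```text
t: 11.88
eef_pos: [0.4479, -0.0837, 0.2092]
tool_rot: [0.701, 0.095, 0.7, -0.095]
contact_force: [-0.6, 0.9, -2.4]
gripper_width: 0.46
```

```bash
python3 -c "
from h import *
goal(.447,-.087,.117,1.297)"
```

```text
t 11.88 tcp [ 0.4479 -0.0837  0.2092] jaw 1.301 w 0.46 F [-0.6  0.9 -2.4] q7 1.46
travel cm [ 9.22 -0.35 -0.01] turn [ 0.004  0.001 -0.   ] tooly [0.27 0.96 0.  ] toolz [ 0.96 -0.27  0.  ]
```

Emit:
{"api": "apply_moves", "payload": {"travel": [[0.7, -0.35, 0], [1.5, 0, -0.05], [1.5, 0, -0.05], [0.5, 0, 0], [0, 0, 0]], "turn": [[0.004, 0.001, 0], [0, 0, 0], [0, 0, 0], [0, 0, 0], [0, 0, 0]], "grip": [1, 1, 1, 1, 1]}}

```text
t: 12.3
eef_pos: [0.4474, -0.0863, 0.1655]
tool_rot: [0.701, 0.096, 0.7, -0.096]
contact_force: [0.2, -0.6, -1.6]
gripper_width: 0.461
```

```bash
python3 -c "
from h import *
goal(.447,-.087,.117,1.297)"
```

```text
t 12.3 tcp [ 0.4474 -0.0863  0.1655] jaw 1.298 w 0.461 F [ 0.2 -0.6 -1.6] q7 1.52
travel cm [ 4.85 -0.09 -0.03] turn [ 0.001  0.002 -0.001] tooly [0.27 0.96 0.  ] toolz [ 0.96 -0.27  0.  ]
```

Emit:
{"api": "apply_moves", "payload": {"travel": [[1.4, -0.1, -0.05], [1.5, 0, -0.05], [1.2, 0, -0.05], [0.5, 0, 0], [0, 0, 0]], "turn": [[0, 0.002, -0.001], [0, 0, 0], [0, 0, 0], [0, 0, 0], [0, 0, 0]], "grip": [1, 1, 1, 1, 1]}}

```text
t: 12.72
eef_pos: [0.4479, -0.0872, 0.12]
tool_rot: [0.702, 0.096, 0.699, -0.096]
contact_force: [-0.3, 0.7, -1.1]
gripper_width: 0.462
```

```bash
python3 -c "
from h import *
goal(.447,-.087,.117,1.297)"
```

```text
t 12.72 tcp [ 0.4479 -0.0872  0.12  ] jaw 1.298 w 0.462 F [-0.3  0.7 -1.1] q7 1.58
travel cm [ 0.3  -0.01 -0.09] turn [ 0.001  0.004 -0.001] tooly [0.27 0.96 0.  ] toolz [ 0.96 -0.27  0.  ]
```

Emit:
{"api": "apply_moves", "payload": {"travel": [[0.25, 0, -0.1], [0.1, 0, 0], [0, 0, 0], [0, 0, 0], [0, 0, 0], [0, 0, 0], [-1, 0, 0], [-3, 0, 0]], "turn": [[0, 0.004, 0], [0, 0, 0], [0, 0, 0], [0, 0, 0], [0, 0, 0], [0, 0, 0], [0, 0, 0], [0, 0, 0]], "grip": [1, 1, 0.4, 0.2, 0, 0, 0, 0]}}

```text
t: 13.38
eef_pos: [0.4463, -0.0868, 0.1573]
tool_rot: [0.699, 0.096, 0.702, -0.096]
contact_force: [-0.2, 0.2, 0.4]
gripper_width: 1.005
```

```bash
python3 -c "
from h import *
goal(.597,.089,.3,1.297)"
```

```text
t 13.38 tcp [ 0.4463 -0.0868  0.1573] jaw 1.299 w 1.005 F [-0.2  0.2  0.4] q7 1.53
travel cm [-14.3   20.99   9.74] turn [ 0.002 -0.003 -0.   ] tooly [0.27 0.96 0.  ] toolz [ 0.96 -0.27 -0.  ]
```

Emit:
{"api": "apply_moves", "payload": {"travel": [[-3.6, 0, 0], [-3.6, 0, 0], [-3.6, 0, 0], [-2, 2.8, 1.3], [0, 3.5, 1.6], [0, 3.5, 1.6], [0, 0, 0], [0, 0, 0]], "turn": [[0, 0, 0], [0, 0, 0], [0, 0, 0], [0, 0, 0], [0, 0, 0], [0, 0, 0], [0, 0, 0], [0, 0, 0]], "grip": [0, 0, 0, 0, 0, 0, 0, 0]}}

```text
t: 14.05
eef_pos: [0.5199, -0.0055, 0.3054]
tool_rot: [0.704, 0.101, 0.696, -0.097]
contact_force: [-1.1, -0.6, -0.4]
gripper_width: 0.998
```

```bash
python3 w.py red .597 .089 w5; python3 w.py green .447 -.087 w5b .01;python3 w.py orange .447 -.087 w5c .005;  python3 -c "
from h import *
goal(.597,.089,.3,1.297)
im=eyes.read_camera('scene'); cv2.imwrite('pics/s1.png',im[:,:,::-1])
a=cv2.imread('pics/w5.png'); b=cv2.resize(im[220:330,220:330,::-1],(420,420)); cv2.imwrite('pics/c5.png',cv2.resize(np.hstack([a,b]),(800,343)))"
```

```text
pred [390. 246.] mask [ 362  218   61   59 2557]
red [0.5974 0.0896] [-0.9 -0.7  0.8  0.8]
net 0.78 [360. 219. 426. 278.] [0.5986 0.0901] [ 2.1 -0.6 -1.4  0.5]
t 14.15 tcp [ 0.5193 -0.0057  0.3049] jaw 1.289 w 0.999 F [ 0.3 -0.2  0.5] q7 1.27
travel cm [ 5.63 11.28  4.8 ] turn [-0.008  0.01  -0.008] tooly [0.28 0.96 0.01] toolz [ 0.96 -0.28  0.01]
pred [195. 140.] mask [ 164  124   48   39 1368]
green [ 0.4473 -0.0858] [-1.1 -2.8  9.   1.3]
net 0.81 [163. 122. 212. 162.] [ 0.4457 -0.0866] [-1.1 -2.   7.8  1.2]
net 0.6 [164. 111. 229. 174.] [ 0.4556 -0.0873] [ 1.1 16.6 -7.4 -1.6]
t 14.25 tcp [ 0.5185 -0.007   0.3044] jaw 1.287 w 1.0 F [-0.2  0.1  0.2] q7 1.27
travel cm [ 5.33 -9.6  -4.68] turn [-0.01   0.009 -0.007] tooly [0.28 0.96 0.01] toolz [ 0.96 -0.28  0.01]
pred [200. 139.] mask [ 165  114   64   55 1084]
orange [ 0.447  -0.0872] [-0.5 -0.5  0.6  0.4]
net 0.58 [165. 113. 232. 172.] [ 0.4491 -0.0862] [ 0.7  1.6 -1.  -1.4]
t 14.35 tcp [ 0.5185 -0.0072  0.3043] jaw 1.286 w 1.004 F [ 0.3 -0.1 -0.2] q7 1.27
travel cm [ 5.31 -9.73 -4.66] turn [-0.011  0.009 -0.007] tooly [0.28 0.96 0.01] toolz [ 0.96 -0.28  0.01]
t 14.35 tcp [ 0.5185 -0.0072  0.3043] jaw 1.286 w 1.004 F [ 0.3 -0.1 -0.2] q7 1.27
travel cm [ 0.55 11.43  4.83] turn [-0.011  0.009 -0.007] tooly [0.28 0.96 0.01] toolz [ 0.96 -0.28  0.01]
```

View pics/c5.png

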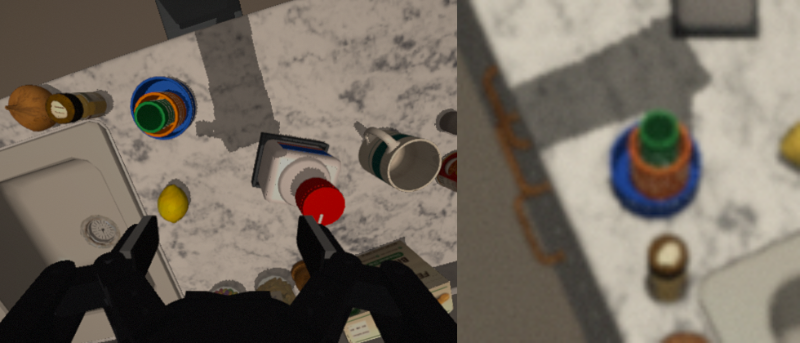

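Emit:
{"api": "apply_moves", "payload": {"travel": [[0, 3.8, 1.6], [0, 3.8, 1.6], [0, 3.8, 1.6], [2.5, 0, 0], [2, 0, 0], [0, 0, 0], [0, 0, 0]], "turn": [[-0.011, 0.009, -0.007], [0, 0, 0], [0, 0, 0], [0, 0, 0], [0, 0, 0], [0, 0, 0], [0, 0, 0]], "grip": [0, 0, 0, 0, 0, 0, 0]}}

```text
t: 14.98
eef_pos: [0.598, 0.0878, 0.2585]
tool_rot: [0.7, 0.1, 0.7, -0.099]
contact_force: [-0.5, 0.1, 0.7]
gripper_width: 0.999
```

```bash
python3 -c "
from h import *
goal(.5975,.0895,.17,1.297)"
```

```text
t 14.98 tcp [0.598  0.0878 0.2585] jaw 1.288 w 0.999 F [-0.5  0.1  0.7] q7 1.19
travel cm [ 8.85  0.14 -0.09] turn [-0.009 -0.001 -0.001] tooly [0.28 0.96 0.  ] toolz [ 0.96 -0.28 -0.  ]
```

Emit:
{"api": "apply_moves", "payload": {"travel": [[2, 0.1, -0.1], [2.5, 0, -0.05], [2, 0, -0.05], [0, 0, 0]], "turn": [[-0.009, 0, 0], [0, 0, 0], [0, 0, 0], [0, 0, 0]], "grip": [0, 0, 0, 0]}}

```text
t: 15.32
eef_pos: [0.5979, 0.0862, 0.1973]
tool_rot: [0.702, 0.099, 0.698, -0.097]
contact_force: [-0.5, -0.2, -0.8]
gripper_width: 0.999
```

```bash
python3 w.py red .5975 .0895 w6; python3 -c "
from h import *
goal(.5975,.0895,.17,1.297)"
```

```text
pred [282. 252.] mask [ 237  203   92  101 7214]
red [0.5969 0.0895] [-1.  -0.9  1.   1.3]
t 15.42 tcp [0.6001 0.0862 0.2006] jaw 1.292 w 1.0 F [ 0.7 -0.5  0.2] q7 1.22
travel cm [-4.94  0.27 -0.35] turn [-0.005  0.01  -0.006] tooly [0.28 0.96 0.01] toolz [ 0.96 -0.28  0.01]
t 15.42 tcp [0.6001 0.0862 0.2006] jaw 1.292 w 1.0 F [ 0.7 -0.5  0.2] q7 1.22
travel cm [ 3.06  0.23 -0.37] turn [-0.005  0.01  -0.006] tooly [0.28 0.96 0.01] toolz [ 0.96 -0.28  0.01]
```

Emit:
{"api": "apply_moves", "payload": {"travel": [[1.2, 0.25, -0.4], [1.2, 0, -0.1], [0.7, 0, -0.05], [0, 0, 0]], "turn": [[-0.005, 0.01, -0.006], [0, 0, 0], [0, 0, 0], [0, 0, 0]], "grip": [0, 0, 0, 0]}}

```text
t: 15.75
eef_pos: [0.5983, 0.0903, 0.1729]
tool_rot: [0.703, 0.098, 0.698, -0.095]
contact_force: [-0.3, -0.4, -0.2]
gripper_width: 0.997
```

```bash
python3 -c "
from h import *
goal(.5972,.0895,.17,1.297)"
```

```text
t 15.75 tcp [0.5983 0.0903 0.1729] jaw 1.296 w 0.997 F [-0.3 -0.4 -0.2] q7 1.23
travel cm [ 0.29 -0.11 -0.08] turn [-0.001  0.006 -0.005] tooly [0.27 0.96 0.  ] toolz [ 0.96 -0.27  0.01]
```

Emit:
{"api": "apply_moves", "payload": {"travel": [[0.35, -0.1, -0.1], [0.05, 0, -0.05], [0.05, 0, -0.05], [0, 0, -0.05], [0, 0, 0], [0, 0, 0]], "turn": [[0, 0.007, -0.005], [0, 0.001, 0], [0, 0.001, 0], [0, 0, 0], [0, 0, 0], [0, 0, 0]], "grip": [0.2, 0.4, 1, 1, 1, 1], "newtons": 70}}

```text
t: 16.25
eef_pos: [0.5959, 0.0893, 0.1688]
tool_rot: [0.699, 0.097, 0.702, -0.097]
contact_force: [0.8, -1.3, -1.8]
gripper_width: 0.568
```

```bash
python3 -c "
from h import *
goal(.5972,.0895,.17,1.297)"
```

```text
t 16.25 tcp [0.5959 0.0893 0.1688] jaw 1.296 w 0.568 F [ 0.8 -1.3 -1.8] q7 1.23
travel cm [-0.12  0.06  0.11] turn [-0.001 -0.003  0.001] tooly [ 0.27  0.96 -0.  ] toolz [ 0.96 -0.27 -0.  ]
```

Emit:
{"api": "apply_moves", "payload": {"travel": [[0.25, 0, 0], [0.25, 0, 0], [0.15, 0, 0]], "turn": [[0, 0, 0], [0, 0, 0], [0, 0, 0]], "grip": [1, 1, 1]}}

```text
t: 16.5
eef_pos: [0.596, 0.0893, 0.1643]
tool_rot: [0.699, 0.097, 0.701, -0.097]
contact_force: [-4.5, -1.0, 7.9]
gripper_width: 0.569
```

```bash
python3 -c "
from h import *
goal(.5972,.0895,.1633,1.297)"
```

```text
t 16.5 tcp [0.596  0.0893 0.1643] jaw 1.296 w 0.569 F [-4.5 -1.   7.9] q7 1.23
travel cm [0.1  0.05 0.11] turn [-0.001 -0.003 -0.   ] tooly [0.27 0.96 0.  ] toolz [ 0.96 -0.27 -0.  ]
```

Emit:
{"api": "apply_moves", "payload": {"travel": [[0.2, 0, 0.05], [0.15, 0, 0], [0.1, 0, 0], [0.1, 0, 0]], "turn": [[0, 0, 0], [-0.06, 0, 0], [-0.12, 0, 0], [-0.12, 0, 0]], "grip": [1, 1, 1, 1]}}

```text
t: 16.83
eef_pos: [0.5973, 0.0898, 0.1621]
tool_rot: [0.707, -0.01, 0.707, 0.012]
contact_force: [-3.1, -1.5, 7.5]
gripper_width: 0.566
```

```bash
python3 -c "
from h import *
goal(.5965,.0895,.1633,1.297)"
```

```text
t 16.83 tcp [0.5973 0.0898 0.1621] jaw 1.603 w 0.566 F [-3.1 -1.5  7.5] q7 1.5
travel cm [-0.12 -0.03 -0.08] turn [ 0.306 -0.001 -0.003] tooly [-0.03  1.    0.  ] toolz [ 1.    0.03 -0.  ]
```

Emit:
{"api": "apply_moves", "payload": {"travel": [[0, 0, -0.05], [0.05, 0, 0], [0.05, 0, 0], [0.05, 0, 0]], "turn": [[-0.12, 0, 0], [-0.12, 0, 0], [-0.12, 0, 0], [-0.12, 0, 0]], "grip": [1, 1, 1, 1]}}

```text
t: 17.17
eef_pos: [0.5972, 0.0899, 0.1639]
tool_rot: [0.683, -0.185, 0.681, 0.187]
contact_force: [-2.4, -0.4, 5.5]
gripper_width: 0.57
```

```bash
python3 -c "
from h import *
goal(.5965,.0895,.1633,1.297)"
```

```text
t 17.17 tcp [0.5972 0.0899 0.1639] jaw 2.104 w 0.57 F [-2.4 -0.4  5.5] q7 1.94
travel cm [ 0.06  0.   -0.08] turn [ 0.807  0.002 -0.004] tooly [-0.51  0.86  0.  ] toolz [0.86 0.51 0.  ]
```

Emit:
{"api": "apply_moves", "payload": {"travel": [[0.15, 0, -0.03], [0.1, 0, -0.02], [0.08, 0, 0], [0.05, 0, 0]], "turn": [[-0.11, 0, 0], [-0.11, 0, 0], [-0.11, 0, 0], [0, 0, 0]], "grip": [1, 1, 1, 1]}}

```text
t: 17.5
eef_pos: [0.5975, 0.0897, 0.1638]
tool_rot: [0.641, -0.301, 0.637, 0.304]
contact_force: [-2.7, -0.2, 4.6]
gripper_width: 0.565
```

```bash
python3 -c "
from h import *
goal(.5965,.0895,.1633,1.297)
im=eyes.read_camera('top')
a=cv2.imread('pics/top0.png')[150:220,250:330]; b=im[150:220,250:330,::-1]; cv2.imwrite('pics/cc.png',cv2.resize(np.hstack([a,b]),(800,350),interpolation=cv2.INTER_CUBIC))
w=eyes.read_camera('wrist'); cv2.imwrite('pics/w7.png',w[150:400,150:410,::-1])"
```

```text
t 17.5 tcp [0.5975 0.0897 0.1638] jaw 2.456 w 0.565 F [-2.7 -0.2  4.6] q7 2.25
travel cm [ 0.05  0.06 -0.08] turn [ 1.159  0.006 -0.005] tooly [-0.77  0.63  0.  ] toolz [0.63 0.77 0.01]
```

View pics/w7.png

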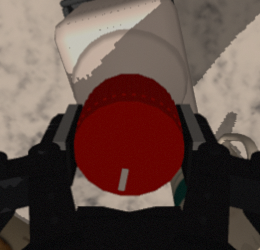

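Emit:
{"api": "apply_moves", "payload": {"travel": [[-0.5, 0, -0.05], [-0.8, 0, 0], [-1, 0, 0], [-1, 0, 0]], "turn": [[0, 0.006, -0.005], [0, 0, 0], [0, 0, 0], [0, 0, 0]], "grip": [1, 1, 1, 1]}}

```text
t: 17.93
eef_pos: [0.5966, 0.09, 0.1981]
tool_rot: [0.64, -0.302, 0.639, 0.3]
contact_force: [-0.2, -0.1, -0.2]
gripper_width: 0.566
```

```bash
python3 -c "
from h import *
goal(.597,.0895,.269,2.456)"
```

```text
t 17.93 tcp [0.5966 0.09   0.1981] jaw 2.451 w 0.566 F [-0.2 -0.1 -0.2] q7 2.23
travel cm [-7.09 -0.08 -0.01] turn [-0.005  0.     0.003] tooly [-0.77  0.64 -0.  ] toolz [0.64 0.77 0.  ]
```

Coming up freely with no resistance (0.2 N).

Emit:
{"api": "apply_moves", "payload": {"travel": [[-1.5, 0, 0], [-2, 0, 0], [-2, 0, 0], [-1.2, 0, 0], [0, 0, 0], [0, 0, 0], [0, 0, 0], [0, 0, 0]], "turn": [[0, 0, 0.003], [0, 0, 0], [0, 0, 0], [0, 0, 0], [0, 0, 0], [0, 0, 0], [0, 0, 0], [0, 0, 0]], "grip": [1, 1, 1, 1, 1, 1, 1, 1]}}

```text
t: 18.6
eef_pos: [0.5964, 0.0902, 0.2738]
tool_rot: [0.641, -0.301, 0.638, 0.301]
contact_force: [-0.7, -0.1, -0.4]
gripper_width: 0.567
```

```bash
python3 -c "
from h import *
goal(.597,.0895,.269,2.456)
s=eyes.read_camera('scene')[:,:,::-1]; w=eyes.read_camera('wrist')[:,:,::-1]
print(status.get_obs()['joint_vel'].round(3))
cv2.imwrite('pics/end.png',np.hstack([cv2.resize(w[100:420,100:460],(400,356)),cv2.resize(s[120:330,190:426],(400,356))]))"
```

```text
t 18.6 tcp [0.5964 0.0902 0.2738] jaw 2.451 w 0.567 F [-0.7 -0.1 -0.4] q7 2.23
travel cm [ 0.48 -0.09 -0.02] turn [-0.005  0.004  0.002] tooly [-0.77  0.64 -0.  ] toolz [0.64 0.77 0.  ]
[ 0.     0.002 -0.001 -0.    -0.001  0.001  0.   ]
```

View pics/end.png

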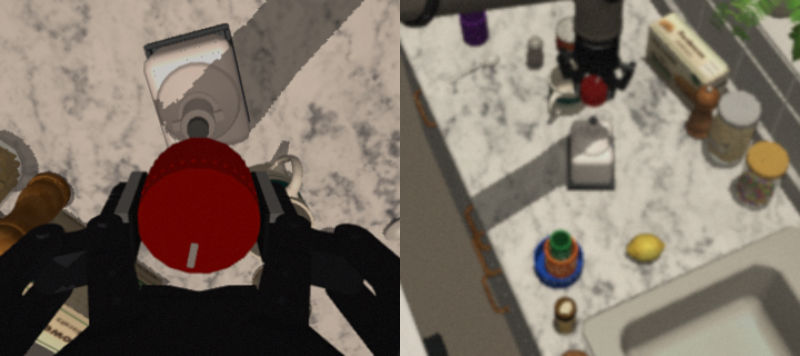

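The cap is held upright over the bare neck (left panel, about (200,220)). The nest stands at (560,258) in the right panel, and the arm is still.

```bash
python3 -c "
from station import bot
print(bot.hand_in())"
```

```text
the job is handed in; nothing more can be done
None
```

The job is done and handed in at about 18.7 s of the 67 s limit; the hand-in gave no verdict.

**What I did:** I put the orange beaker in the blue bowl and the green beaker in the orange one. Then I gripped the red cap and pressed it about 4.5 mm before turning. I kept it down (4.9 to 6.7 mm) while twisting it about 1.16 rad anticlockwise, then lifted it straight off.

**Last checks:**
- **Cap:** it is held upright and still, about 10.5 cm above its seat and 1 mm or so off the bottle's axis. The lift met almost no resistance, and the neck shows bare below it.
- **Nest:** the two beakers measured about 1–2 mm apart in the wrist picture. The bowl was within about 6 mm of them. The last scene picture shows all three upright.
- **Bystanders:** none of those in view appeared moved, and the purple look-alike was not touched. I did not measure their positions again.

**What disagreed:**
- The arm drifted a few millimetres during hold rows, so I had to regrip the orange beaker once, which slid it about 8 mm.
- Colour masks missed the green beaker's dark side. I used the network's outline, or its outline read from the picture, for that one.

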